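# Hook the hob's isolator lever on from over the splash guard

### The job

Take the bent rod out of its cradle, reach over the steel splash guard with it without touching the guard, and with the rod's hook pull the red T-bar lever towards you until it meets its stop. Keep pulling lightly against the stop, at about 8 N and never more than 15 N, for about two seconds so that the switch takes, then lay the rod back in its cradle the way it lay. Only the rod may touch the lever; leave the lever on and the other things as they are.

Things in the scene. Friction and masses are not known exactly. Their poses are not given: they have to be found in the camera images.
- hook_rod: Loose bent rod, about 0.15 kg. Origin in the middle of its orange handle, a bar 110 x 14 x 20 mm (own x, y, z; grip across y from above). A steel shaft 8 mm thick runs from it along own +x, at mid height, to x = 200 mm; there it bends and a leg 8 mm thick hangs straight down, ending 60 mm below the shaft's axis. Starts lying in the cradle, axes as the cradle's.
- rod_tip (a point): Lowest point of the rod's hanging leg: 200, 0, -60 mm in the rod's frame. Axes as the rod's.
- cradle: Fixed dark wood cradle, base 185 x 60 x 12 mm. Origin on the worktop under the rod's origin when the rod lies home (rod origin 100 mm above it, same axes, +x away from the robot). Posts 10 mm thick: at x = -47 mm (notch 20 mm wide, floor 90 mm high, carries the handle) and x = 85 mm (14 mm wide, floor 96 mm, carries the shaft); cheeks rise 12 mm over the floors. Free between the posts.
- isolator: Fixed switch block, 100 x 100 mm, 52 mm high, grey base and white cheeks, origin at the middle of its underside, under the lever's pivot (30 mm high). Own +x points away from the robot, through the guard to the switch; the lever swings in the own x-z plane.
- lever (a joint): Lever angle, rad. At 0 it leans 0.5 rad away from the robot (isolator +x), at 0.5 it is upright; it grows as pulled towards the robot (-x). Starts at 0 to 0.2. Its stop, a slightly springy rubber pin, is set anywhere from 0.55 to 1.05; this is not measured and must be felt. The lever drags with about 1.6 N at the bar, stays where left; force rises steeply at the stop.
- t_bar: Lever stem with its red T-bar. Origin on the pivot, own z along the stem; the lever is 50 mm long from pivot to bar axis.
- bar_mid (a point): Middle of the red T-bar, a round bar 12 mm thick and 52 mm long along the isolator's y. 50 mm from the pivot; 73 mm high at the ends of the swing, 80 mm upright.
- guard: Fixed steel splash guard between robot and switch, a plate 180 mm wide and 4 mm thick with a rolled top edge 8 mm thick; its top is 105 mm high. Origin at its foot, mid-width, 75 mm in front of the isolator's origin; same axes as the isolator; two flat feet reach 40 mm towards the robot.
- salt: Loose salt shaker, 44 mm wide, 90 mm high; origin under its centre. Bystander.
- mug: Loose small terracotta-coloured mug, 64 x 88 x 49 mm; origin under its centre. Bystander.
- tin: Loose white round spice tin, 65 mm wide, 62 mm high; origin under its centre. Bystander.
- egg_cup: Loose terracotta-coloured egg cup, 47 mm wide, 48 mm high; origin under its centre. Bystander.

How it is judged (in metres and radians):
On the way:
1. the rod pulls the lever against its stop with 4 to 12 N, the lever at rest, for one second (value of joint lever above 0.48 rad and velocity of joint lever between -0.15 and 0.15 rad/s and contact force between hook_rod and t_bar between 4 and 12 N), for 1 s.
At the end, for the whole second after the job is handed in: The lever is left on (above 0.48 rad), and the rod lies at rest in both notches of the cradle as it lay at first: within 12 mm along and across, within 5 mm in height, within 0.09 rad in direction, leg hanging down (within 0.3 rad) at the far end (value of joint lever above 0.48 rad and horizontal distance between hook_rod and cradle below 0.012 m and z of hook_rod in the frame of cradle between 0.095 and 0.105 m and angle between the x axis of hook_rod and the x axis of cradle, either way round below 0.09 rad and angle between hook_rod's own z axis and vertical below 0.3 rad and x of rod_tip in the frame of cradle above 0.15 m and linear speed of hook_rod below 0.02 m/s); the robot touches nothing.
It fails at once if the rod loads the lever with more than 15 N (contact force between hook_rod and t_bar above 15 N).
It fails at once if the robot itself touches the lever (contact force between any of the fingers, the arm and t_bar above 0.5 N).
It fails at once if the guard is touched (over 1 N) (contact force between any of hook_rod, the fingers, the arm and guard above 1 N).
It fails at once if a bystander is moved by more than 15 mm or tipped (distance of any of salt, mug, tin, egg_cup from where it was at the start of the episode above 0.015 m or angle between any of salt, mug, tin, egg_cup's own z axis and vertical above 0.3 rad).
It also fails if it takes over 64 s, if anything falls off the work surface, if the arm or the gripper's body presses on something with over 40 N, if the wrist force passes 120 N, or if a joint passes its speed limit or range.

### The arm

A 6-joint arm with a two-finger parallel gripper is mounted at the origin on a cart in front of the work surface, level with it; the furniture and walls round the work are solid. World frame = base frame: x ahead of the robot, y to its left, z up, the work surface at z = 0. Lengths are in mm, angles in rad, forces in N, time in s.
With the tool pointing down it reaches from about 275 to 1000 mm from the base axis. Payload 8.4 kg.
Tool frame: the origin (TCP) lies at the very end of the fingers, on their centre line; the grasp point (between the pads) lies 19 mm behind it (r.pinch_z is the distance from the TCP to the grasp point, in mm); z points along the fingers, y is the line along which they close (so a half turn about z gives the same grasp; the last joint's range is limited). The gripper opens to 85 mm and grips with 20 to 120 N. Pads are 22 mm wide; open, the fingers measure 114 mm over their backs; the gripper's body (76 mm by 85 mm) begins 54 mm behind the grasp point. The pads swing forward as they close: fully open they stand 13 mm farther back than shut.
Start: joints at [1.267, 0.353, 1.633, -0, 1.155, -0.002], TCP at [185.773, 596.755, 231.281] pointing down, gripper open.
Joint ranges: [-2.63, 2.63], [-0.92, 2.1], [0.06, 2.66], [-1.3, 4.44], [0, 2.69], [-3.02, 3.02]. Speed limits (rad/s): [2.22, 2.22, 2.79, 3.14, 3.14, 3.14].

### API

Orientations are given as [roll, pitch, yaw] about the fixed x, y, z axes, in that order (R = Rz(yaw) Ry(pitch) Rx(roll)).
In Python, from rig import r gives the robot as it stands.
- The arm moves only by the tool carry_out, never from a script. Its argument "series" is a list of rows, each a list of 7 numbers: the turn, a rotation vector about the tool's x, y, z as a fraction of full scale, then the shift along the tool's x, y, z as a fraction of full scale, then the gripper command: -1 is fully open, 1 is shut, values between are in proportion. A call has 1 to 8 rows; each row is the pose to reach, as a shift and turn from the pose commanded when the call began, along the tool's axes at that moment, turning the shorter way round; what a row does not reach only later rows make up. Full scale, the value 1, is 0.25 m for a shift and pi rad for a turn. A row lasts 1/8 s, in which the tool goes at most 62.5 mm and 10.7 degrees, less where a joint would pass 70% of its speed; a pose out of reach is approached as far as the arm can. A call with a number of a shift or a turn outside -1 to 1 is refused whole. A call with a gripper value outside its range is refused whole. The fingers move at their own pace and stop on an object; "force" is the grip in N (left out, the last holds). Time passes only in rows, so rows that repeat a pose let the fingers close. It gives the time, the measured TCP pose, the force, the opening and the grip force at its end, in the units of the state.
- r.sense(): the state, without advancing time (a new reading comes with each control period).
- r.grab_frame(name): name is "side" or "top" or "wrist"; returns the picture (384x512x3 uint8, red, green, blue); there is no depth.
- r.get_calibration(name): a dict with "K" (3x3 intrinsics, pixels), "pose" (4x4, takes a point from camera to world coordinates). Camera axes: x right, y up, looking along -z (the intrinsics and any distortion apply to the point x, -y, -z); pixel columns grow to the right and rows downward; lengths in mm; the calibration is good to about 2 mm. A picture is of the moment at which its call begins: read the wrist's pose just before it. get_calibration takes no time and is no camera call; for the wrist camera it gives the pose at the moment of the call.
- r.sign_off(): hands the job in; it is judged then, once.
Trained networks look in the newest picture that a camera, given by its name, has taken for a name from the list of things; names that differ only in an ending like _2 or _b are one class to them, and where a whole thing is asked for, a point or a joint stands for the part that bears it (a point fixed in the world has none). Each returns a list of dicts, best first, with "score" (0 to 1); they miss things now and then, are a little off and sometimes report something else, mostly with a low value. They report only what shows in the picture. A call takes as long as a camera call.
- r.silhouettes(camera, label): "region" (384x512 bool, what is visible of it) and "position" ([row, column] in pixels, amid what is visible of it).
The state is a dict: "clock": time; "qpos": joint angles; "qvel": joint speeds; "joint_efforts": joint torques, N m; "eef_pos": TCP position; "tcp_rot": TCP orientation; "contact_force": force on the tool from outside, world axes, zero at the start; "wrist_torque": the same for the moment, N m; "opening": opening from 0.0 (shut) to 1.0 (fully open); "grasp_force": force on a finger pad.
Only numpy, scipy, OpenCV 4.12 (cv2) and the standard library are available. Lean on these libraries where they do the work, as an engineer would, in place of code of your own. Each camera call takes 0.05 s, during which the arm holds its last target. There are 200 camera calls.

## Working session

There is one attempt and no reset: what is moved stays moved. The work goes in short steps, Python scripts to look and compute and a tool call to move; the robot and the scene stay as the last step left them, time stands still between calls to the robot, and variables do not carry over. Pictures are saved under pics/ and viewed, at most 12 in all, crops included, and the job is handed in when it is done.

Besides the shell and the picture viewer there is one more tool, called after "Call:" as name(argument=value, ...), one argument or row to a line, values as JSON. carry_out: Moves the arm, as the interface text tells. Its arguments: {"type":"object","properties":{"series":{"type":"array"},"force":{"type":"number"}},"required":["series"]}

```bash
ls; mkdir -p pics
cat > h.py <<'E'
from rig import r
import numpy as np, cv2
def snap(n,f):
    im=r.grab_frame(n); cv2.imwrite(f'pics/{f}.png',im[:,:,::-1]); return im
def ray(n,rc,cal=None):
    c=cal or r.get_calibration(n); K=np.array(c['K']);T=np.array(c['pose'])
    v=np.linalg.inv(K)@[rc[1],rc[0],1]; d=T[:3,:3]@[v[0],-v[1],-v[2]]
    return T[:3,3],d
def atz(n,rc,z,cal=None):
    o,d=ray(n,rc,cal); return o+d*(z-o[2])/d[2]
def proj(n,p,cal=None):
    c=cal or r.get_calibration(n); K=np.array(c['K']);T=np.array(c['pose'])
    q=T[:3,:3].T@(np.array(p)-T[:3,3]); u=K@[q[0],-q[1],-q[2]]; return u[:2]/u[2]
E
python3 - <<'E'
from h import *
for n in('side','top'):
    snap(n,n+'0'); c=r.get_calibration(n); print(n,{k:np.round(np.array(v),3).tolist() for k,v in c.items()})
    for l in('hook_rod','cradle','isolator','lever','guard','salt','mug','tin','egg_cup'):
        for s in r.silhouettes(n,l)[:2]:
            z={'hook_rod':100,'lever':75,'guard':105}.get(l,0)
            ys,xs=np.nonzero(s['region'])
            print(l,round(s['score'],2),np.round(s['position']),len(xs),xs.min(),xs.max(),ys.min(),ys.max(),np.round(atz(n,s['position'],z)))
print(r.sense())
a=cv2.imread('pics/side0.png');b=cv2.imread('pics/top0.png')
E
```

```text
pics
side {'K': [[362.921, 0.0, 257.398], [0.0, 362.921, 193.407], [0.0, 0.0, 1.0]], 'pose': [[-0.986, 0.118, -0.115, 476.474], [-0.165, -0.683, 0.712, 690.361], [0.005, 0.721, 0.693, 718.793], [0.0, 0.0, 0.0, 1.0]]}
hook_rod 0.94 [153. 310.] 477 248 340 147 163 [ 463. -128.  100.]
hook_rod 0.47 [293. 324.] 955 302 343 274 308 [409. 304. 100.]
cradle 0.58 [180. 310.] 1054 278 340 148 186 [ 451. -133.    0.]
isolator 0.7 [241. 216.] 1377 193 240 214 264 [669. 139.   0.]
lever 0.68 [224. 214.] 49 207 219 216 233 [668. 149.  75.]
lever 0.62 [210. 322.] 750 306 332 193 225 [418.  61.  75.]
guard 0.74 [239. 251.] 1282 228 274 201 284 [569. 202. 105.]
guard 0.61 [186. 213.] 394 205 220 173 203 [693.  52. 105.]
salt 0.6 [188. 212.] 379 205 220 174 203 [730. -50.   0.]
mug 0.76 [290. 321.] 933 301 343 275 307 [405. 238.   0.]
mug 0.32 [209. 318.] 686 307 332 193 224 [423. -15.   0.]
tin 0.78 [210. 317.] 745 305 332 193 225 [424. -11.  -0.]
egg_cup 0.67 [277. 168.] 463 155 176 264 290 [754. 261.  -0.]
egg_cup 0.51 [152. 312.] 416 248 340 147 163 [ 455. -267.    0.]
top {'K': [[412.762, 0.0, 2
[... 681 characters left out ...]
.0, 'qpos': array([ 1.26657114e+00,  3.52959716e-01,  1.63340570e+00, -2.06390034e-05,
        1.15519384e+00, -2.40159240e-03]), 'qvel': array([ 5.33377688e-04,  1.12228391e-03,  4.24643002e-05, -1.37455006e-03,
       -1.58058865e-03, -2.80545558e-04]), 'joint_efforts': array([ 9.95452720e-04, -6.05200696e+01, -3.42431045e+01,  2.92411396e-04,
        1.32715300e-03, -2.75568777e-05]), 'eef_pos': array([185.79684788, 596.74863881, 231.30370021]), 'tcp_rot': array([3.14155930e+00, 1.89624986e-05, 2.83977739e+00]), 'contact_force': array([-0.41137582, -0.30945765,  0.34460668]), 'wrist_torque': array([-0.02040994, -0.04231702,  0.02590105]), 'grasp_force': 0.0, 'opening': 0.9996354842246459}
```

Run:
```python
import cv2
b=cv2.imread('pics/top0.png')[130:290,140:340]; cv2.imwrite('pics/topc.png',cv2.resize(b,(750,600),interpolation=2))
b=cv2.imread('pics/side0.png')[130:320,140:360]; cv2.imwrite('pics/sidec.png',cv2.resize(b,(694,600),interpolation=2))
```

```text
(no output)
```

View pics/topc.png

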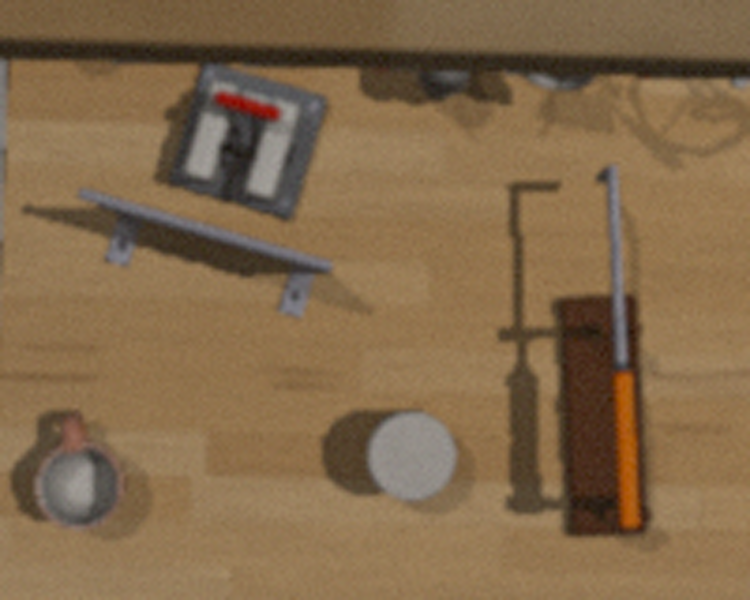

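View pics/sidec.png

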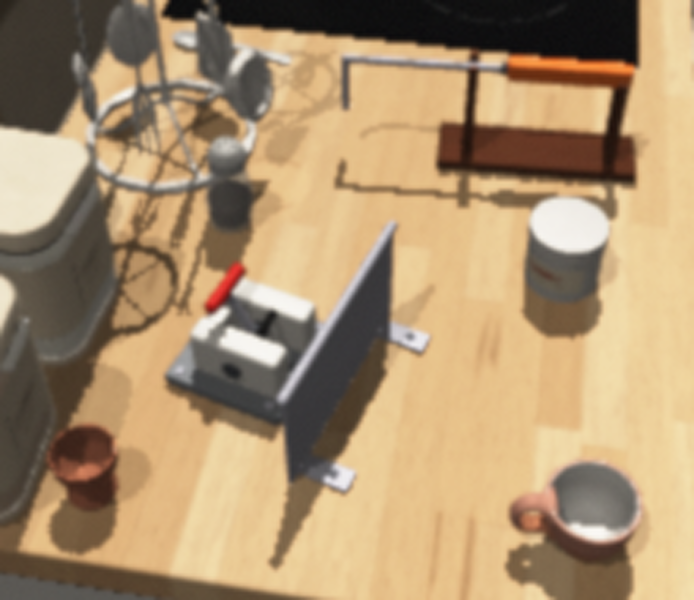

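Run:
```python
from h import *
from scipy.optimize import least_squares
tp=lambda u,v:(140+u/3.75,130+v/3.75)
sd=lambda u,v:(140+u/(694/220),130+v/(600/190))
Rz=lambda a:np.array([[np.cos(a),-np.sin(a),0],[np.sin(a),np.cos(a),0],[0,0,1]])
C={n:r.get_calibration(n) for n in('top','side')}
def fit(obs,model,x0):
    f=lambda x:np.concatenate([proj(n,model(x,l),C[n])-uv for n,l,uv in obs])
    s=least_squares(f,x0,loss='soft_l1'); print(np.round(s.x,3)); print(np.round(f(s.x).reshape(-1,2),1).tolist()); return s.x
# rod x,y,yaw (z=100)
obs=[('top',(-55,0,10),tp(630,528)),('top',(55,0,10),tp(622,370)),('top',(200,0,4),tp(612,168)),
('side',(-55,0,0),sd(632,76)),('side',(55,0,0),sd(508,68)),('side',(200,0,0),sd(347,60)),('side',(200,0,-60),sd(347,107))]
m=lambda x,l:np.array([x[0],x[1],100])+Rz(x[2])@l
fit(obs,m,[450,-137,0])
# isolator x,y,yaw, lever
def g(x,l):
    P=np.array([x[0],x[1],0])
    if l[0]=='b':
        t=0.5-x[3]; return P+Rz(x[2])@np.array([50*np.sin(t),l[1],30+50*np.cos(t)+l[2]])
    return P+Rz(x[2])@np.array(l,float)
obs=[('top',(-75,90,105),tp(83,193)),('top',(-75,-90,105),tp(329,266)),('side',(-75,90,105),sd(284,405)),('side',(-75,-90,105),sd(394,226)),
('top',('b',26,3),tp(216,98)),('top',('b',-26,3),tp(279,113)),('side',('b',26,0),sd(212,303)),('side',('b',-26,0),sd(240,271)),
('top',(50,50,8),tp(205,65)),('top',(50,-50,8),tp(328,98)),('top',(-50,-50,8),tp(292,219)),('side',(50,50,8),sd(168,374)),('side',(-50,50,0),sd(278,418))]
fit(obs,g,[660,144,-.28,0.1])
a=cv2.imread('pics/side0.png');b=cv2.imread('pics/top0.png')
cv2.imwrite('pics/both.png',cv2.resize(np.hstack([a,b]),(800,300),interpolation=cv2.INTER_AREA))
```

```text
[ 4.32662e+02 -1.37533e+02  6.20000e-02]
[[-0.2, 0.1], [-0.0, 0.4], [-0.3, 0.3], [0.2, -0.3], [-0.2, -0.4], [-0.5, -1.3], [-0.3, 0.3]]
[ 6.55024e+02  1.43595e+02 -2.62000e-01  7.70000e-02]
[[0.3, -0.4], [-0.3, -0.7], [-0.6, -4.0], [-0.7, -2.7], [-0.6, -0.8], [0.8, 0.6], [-0.8, 1.6], [1.2, -3.1], [-0.3, -0.1], [-0.2, 0.8], [-0.4, 1.3], [0.2, 0.3], [1.9, 2.6]]
```

View pics/both.png

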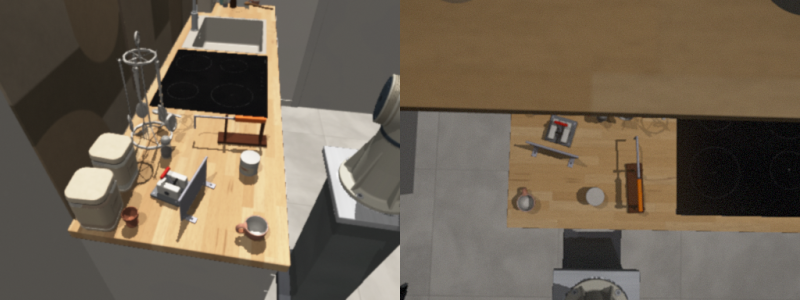

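```bash
cat >> h.py <<'E'
from scipy.spatial.transform import Rotation as Ro
def row(pos,yaw,start=None):
    s=r.sense(); p,e=start or (s['eef_pos'],s['tcp_rot'])
    A=Ro.from_euler('xyz',e); B=Ro.from_euler('xyz',[np.pi,0,yaw])
    return np.round(np.r_[(A.inv()*B).as_rotvec()/np.pi,A.inv().apply(np.array(pos)-p)/250],4).tolist()
E
python3 - <<'E'
from h import *
print(row([400,150,330],2.88)); print(row([433,-137,200],3.204,(np.array([400,150,330]),[np.pi,0,2.88])))
E
```

```text
[0.0, 0.0, -0.0128, -1.3493, -1.4515, -0.3948]
[0.0, 0.0, -0.1031, -0.4244, -1.0748, 0.52]
```

Call:
carry_out(
  series=[
    [0, 0, 0, -0.7, -0.75, -0.4, -1],
    [0, 0, 0, -0.7, -0.75, -0.4, -1],
    [0, 0, 0, -0.7, -0.75, -0.4, -1],
    [0, 0, 0, -0.7, -0.75, -0.4, -1],
    [0, 0, 0, -0.7, -0.75, -0.4, -1],
  ],
  force=100,
)

```text
clock: 1.62
eef_pos: [298.2, 363.7, 332.9]
tcp_rot: [3.14, 0.001, 2.838]
contact_force: [0.2, 0.1, -0.0]
opening: 1.0
grasp_force: 0.0
```

Call:
carry_out(
  series=[
    [0, 0, -0.013, -0.65, -0.7, 0, -1],
    [0, 0, -0.013, -0.65, -0.7, 0, -1],
    [0, 0, -0.013, -0.65, -0.7, 0, -1],
    [0, 0, -0.013, -0.65, -0.7, 0, -1],
    [0, 0, -0.013, -0.65, -0.7, 0, -1],
    [0, 0, -0.013, -0.65, -0.7, 0, -1],
  ],
)

```text
clock: 2.38
eef_pos: [400.1, 150.5, 331.3]
tcp_rot: [3.141, -0.0, 2.88]
contact_force: [-0.0, 0.7, 0.3]
opening: 0.999
grasp_force: 0.0
```

Run:
```python
from h import *
s=r.sense(); print(s['clock'],s['eef_pos'],s['tcp_rot'],s['contact_force'])
c=r.get_calibration('wrist'); np.save('w1.npy',c); im=snap('wrist','w1')
print({k:np.round(np.array(v),3).tolist() for k,v in c.items()})
print(row([433,-137,200],3.204))
```

```text
2.375 [400.14211336 150.4675855  331.34640358] [ 3.14114407e+00 -2.30717450e-04  2.87950526e+00] [-0.03671127  0.65975734  0.34027722]
{'K': [[269.726, 0.0, 257.426], [0.0, 269.726, 186.534], [0.0, 0.0, 1.0]], 'pose': [[0.259, -0.931, -0.257, 334.802], [0.966, 0.249, 0.068, 168.153], [0.001, -0.266, 0.964, 474.046], [0.0, 0.0, 0.0, 1.0]]}
[0.0001, -0.0, -0.1028, -0.4246, -1.0793, 0.5247]
```

View pics/w1.png

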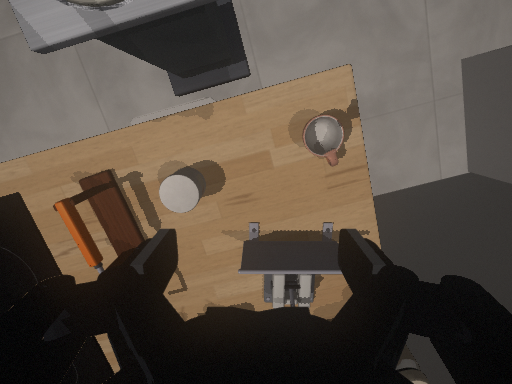

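Run:
```python
from h import *
c=np.load('w1.npy',allow_pickle=True).item()
X,Y,a=655,143.6,-.262
def I(l): return [X+np.cos(a)*l[0]-np.sin(a)*l[1],Y+np.sin(a)*l[0]+np.cos(a)*l[1],l[2]]
for l in [(-75,-90,105),(-75,-90,0),(-75,90,105),(-50,-50,8),(-50,50,8)]: print(l,proj('wrist',I(l),c))
R=lambda x:[433+np.cos(.062)*x,-137.5+np.sin(.062)*x,110]
print(proj('wrist',R(-55),c),proj('wrist',R(55),c))
b=cv2.imread('pics/w1.png')[190:320,40:350]; cv2.imwrite('pics/w1c.png',cv2.resize(b,(798,335),interpolation=2))
```

```text
(-75, -90, 105) [237.44525726 272.4392998 ]
(-75, -90, 0) [241.2977154  241.27864525]
(-75, 90, 105) [353.07944338 272.45319138]
(-50, -50, 8) [262.01187136 254.99955837]
(-50, 50, 8) [313.88031822 255.00796836]
[ 55.00687718 200.94421011] [ 91.64327516 265.94944192]
```

View pics/w1c.png

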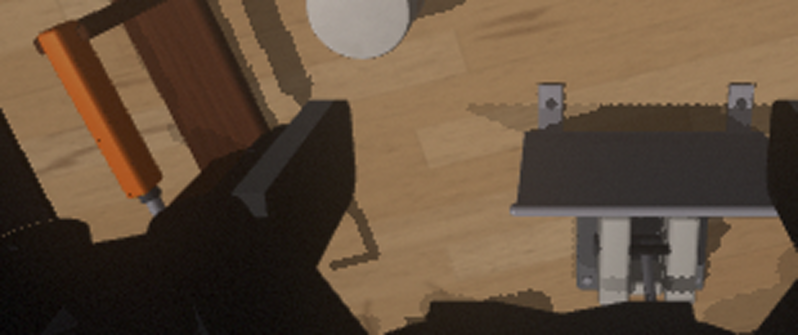

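Call:
carry_out(
  series=[
    [0, 0, -0.05, -0.21, -0.54, 0.2, -1],
    [0, 0, -0.05, -0.21, -0.54, 0.2, -1],
    [0, 0, -0.103, -0.425, -1.0, 0.5, -1],
    [0, 0, -0.103, -0.425, -1.0, 0.5, -1],
    [0, 0, -0.103, -0.425, -1.0, 0.5, -1],
    [0, 0, -0.103, -0.425, -1.0, 0.5, -1],
    [0, 0, -0.103, -0.425, -1.0, 0.5, -1],
    [0, 0, -0.103, -0.425, -1.0, 0.5, -1],
  ],
)

```text
clock: 3.42
eef_pos: [438.9, -117.1, 207.0]
tcp_rot: [-3.142, 0.001, -3.077]
contact_force: [-0.1, -0.6, -0.5]
opening: 1.0
grasp_force: 0.0
```

Run:
```python
from h import *
s=r.sense(); e=s['eef_pos'];print(e)
c=r.get_calibration('wrist'); im=snap('wrist','w2')
hsv=cv2.cvtColor(im,cv2.COLOR_RGB2HSV); m=((hsv[...,0]>5)&(hsv[...,0]<16)&(hsv[...,1]>190)&(hsv[...,2]>120)).astype(np.uint8)
n,L,st,_=cv2.connectedComponentsWithStats(m); k=1+st[1:,4].argmax(); print(st[k])
q=cv2.minAreaRect(np.argwhere(L==k)[:,::-1].astype(np.float32)); 
for u in cv2.boxPoints(q): print(u,atz('wrist',(u[1],u[0]),110,c).round(1))
cv2.imwrite('pics/w2c.png',cv2.resize(im[:,:,::-1],(640,480)))
```

```text
[ 438.94157156 -117.12058691  206.99808643]
[ 229  121   16  115 1558]
[228.48228 121.03032] [ 380.7 -145.7  110. ]
[242.67299 120.85936] [ 379.7 -133.5  110. ]
[244.04787 234.97533] [ 487.2 -126.7  110. ]
[229.85716 235.14629] [ 488.3 -140.4  110. ]
```

View pics/w2c.png

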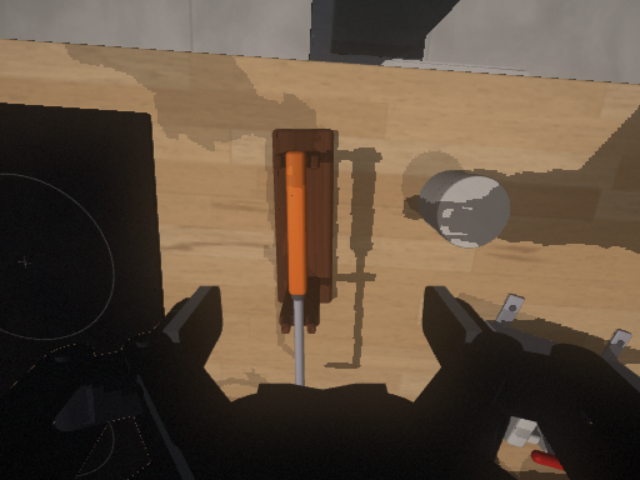

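Run:
```python
from h import *
s=r.sense();print(s['eef_pos'],s['tcp_rot'],row([434,-136.7,130],-3.079),row([434,-136.7,80],-3.079))
```

```text
[ 438.94862928 -117.27551797  207.05071113] [-3.14135818e+00  1.32344284e-03 -3.07665142e+00] [-0.0001, 0.0004, 0.0007, 0.0252, -0.0762, 0.3082] [-0.0001, 0.0004, 0.0007, 0.0255, -0.0761, 0.5082]
```

Call:
carry_out(
  series=[
    [0, 0, 0, 0.025, -0.076, 0.15, -1],
    [0, 0, 0, 0.025, -0.076, 0.3, -1],
    [0, 0, 0, 0.025, -0.076, 0.4, -1],
    [0, 0, 0, 0.025, -0.076, 0.508, -1],
    [0, 0, 0, 0.025, -0.076, 0.508, -1],
    [0, 0, 0, 0.025, -0.076, 0.508, -1],
  ],
)

```text
clock: 4.22
eef_pos: [434.1, -137.7, 80.3]
tcp_rot: [-3.141, 0.001, -3.078]
contact_force: [0.7, -0.4, -0.0]
opening: 0.999
grasp_force: 0.0
```

Call:
carry_out(
  series=[
    [0, 0, 0, 0, 0, 0, 0.3],
    [0, 0, 0, 0, 0, 0, 0.5],
    [0, 0, 0, 0, 0, 0, 1],
    [0, 0, 0, 0, 0, 0, 1],
    [0, 0, 0, 0, 0, 0, 1],
    [0, 0, 0, 0, 0, 0, 1],
    [0, 0, 0, 0, 0, 0, 1],
    [0, 0, 0, 0, 0, 0, 1],
  ],
  force=100,
)

```text
clock: 5.22
eef_pos: [433.6, -138.2, 79.6]
tcp_rot: [-3.141, 0.0, -3.079]
contact_force: [-0.8, 0.3, 5.3]
opening: 0.147
grasp_force: 97.5
```

Call:
carry_out(
  series=[
    [0, 0, 0, 0, 0, -0.05, 1],
    [0, 0, 0, 0, 0, -0.12, 1],
    [0, 0, 0, 0, 0, -0.25, 1],
    [0, 0, 0, 0, 0, -0.4, 1],
    [0, 0, 0, 0, 0, -0.48, 1],
    [0, 0, 0, 0, 0, -0.48, 1],
    [0, 0, 0, 0, 0, -0.48, 1],
  ],
)

```text
clock: 6.1
eef_pos: [432.8, -137.8, 198.7]
tcp_rot: [3.141, -0.001, -3.079]
contact_force: [0.1, 0.5, -2.0]
opening: 0.146
grasp_force: 97.5
```

Run:
```python
from h import *
s=r.sense();e=s['eef_pos'];print(s['clock'],e,s['tcp_rot'],s['contact_force'],s['wrist_torque'],s['opening'])
a=snap('side','s1')
cv2.imwrite('pics/s1c.png',cv2.resize(a[60:260,200:400,::-1],(600,600),interpolation=2))
y=.062
for l in [(-55,0),(55,0),(200,0),(200,-60)]:
    p=[e[0]+l[0]*np.cos(y),e[1]+l[0]*np.sin(y),e[2]+20+l[1]]; u=proj('side',p); print(l,(u-[200,60])*3)
p=lambda o,a:[o[0],o[1],o[2]]
# target: rod origin iso coords
def tgt(xi,z,yi=0,X=655,Y=144.5,a=-.262):
    return [X+np.cos(a)*xi-np.sin(a)*yi,Y+np.sin(a)*xi+np.cos(a)*yi,z]
t1=tgt(-235,200); t2=tgt(-158,200)
print(t1,t2,row(t1,2.88),row(t2,2.88,(np.array(t1),[np.pi,0,2.88])))
```

```text
6.1 [ 432.75848381 -137.7894129   198.67246725] [ 3.14120902e+00 -8.90309898e-04 -3.07904011e+00] [ 0.08745273  0.49941477 -2.02108954] [ 0.01275361  0.0924415  -0.0173424 ] 0.14573099045608376
(-55, 0) [444.42373053 170.1600489 ]
(55, 0) [314.71527813 162.43926313]
(200, 0) [147.01274683 152.45691201]
(200, -60) [147.7395617  210.62467143]
[np.float64(428.01963712036513), np.float64(205.36801185375842), 200] [np.float64(502.3919262341178), np.float64(185.42402499103758), 200] [0.0001, -0.0005, 0.1032, -0.0676, 1.3709, -0.0059] [0.0, 0.0, 0.0, -0.308, -0.0001, -0.0]
```

View pics/s1c.png

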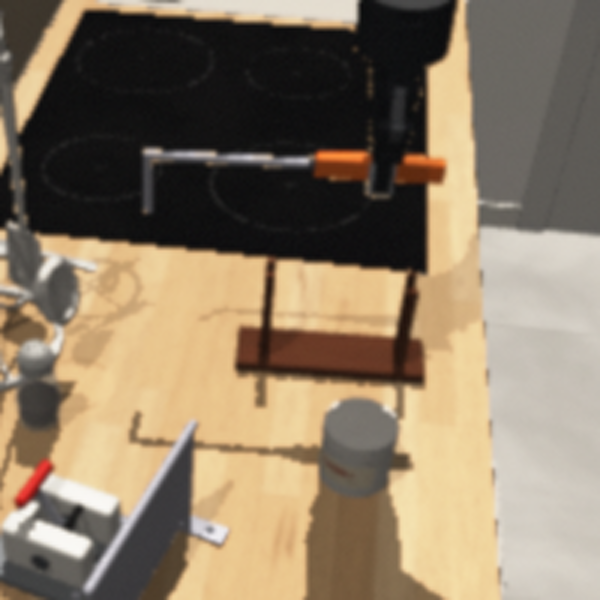

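Call:
carry_out(
  series=[
    [0, 0, 0.01, -0.01, 0.15, 0, 1],
    [0, 0, 0.03, -0.02, 0.35, 0, 1],
    [0, 0, 0.05, -0.03, 0.55, 0, 1],
    [0, 0, 0.07, -0.05, 0.75, 0, 1],
    [0, 0, 0.09, -0.06, 0.9, 0, 1],
    [0, 0, 0.103, -0.068, 1.0, 0, 1],
    [0, 0, 0.103, -0.068, 1.0, 0, 1],
  ],
)

```text
clock: 7.02
eef_pos: [434.0, 113.7, 198.2]
tcp_rot: [-3.141, -0.002, 2.883]
contact_force: [0.7, -0.5, -0.8]
opening: 0.152
grasp_force: 97.9
```

```bash
cat >> h.py <<'E'
def tgt(xi,z,yi=0,X=655,Y=144.5,a=-.262):
    return [X+np.cos(a)*xi-np.sin(a)*yi,Y+np.sin(a)*xi+np.cos(a)*yi,z]
E
python3 - <<'E'
from h import *
s=r.sense();print(s['eef_pos'],s['tcp_rot'],row(tgt(-235,195),2.88),row(tgt(-155,195),2.88))
E
```

```text
[434.01025994 113.73742267 198.20879279] [-3.14076360e+00 -1.85328137e-03  2.88309958e+00] [-0.0003, -0.0006, 0.001, 0.1168, 0.3482, 0.0128] [-0.0003, -0.0006, 0.001, -0.2032, 0.3471, 0.0122]
```

Call:
carry_out(
  series=[
    [0, 0, 0.001, 0.05, 0.17, 0, 1],
    [0, 0, 0.001, 0.11, 0.347, 0, 1],
    [0, 0, 0.001, 0.05, 0.347, 0, 1],
    [0, 0, 0.001, -0.05, 0.347, 0, 1],
    [0, 0, 0.001, -0.15, 0.347, 0, 1],
    [0, 0, 0.001, -0.2, 0.347, 0, 1],
    [0, 0, 0.001, -0.2, 0.347, 0, 1],
    [0, 0, 0.001, -0.2, 0.347, 0, 1],
  ],
)

```text
clock: 8.02
eef_pos: [504.6, 183.0, 199.0]
tcp_rot: [-3.141, -0.001, 2.877]
contact_force: [0.2, 0.4, -0.7]
opening: 0.146
grasp_force: 98.2
```

Run:
```python
from h import *
s=r.sense();e=s['eef_pos'];print(e,s['tcp_rot'],s['contact_force'],s['wrist_torque'])
print(row(tgt(-155,102),2.88))
a=snap('side','s2')
cv2.imwrite('pics/s2c.png',cv2.resize(a[150:300,160:310,::-1],(600,600),interpolation=2))
y=-.262
for l in [(55,0),(200,0),(200,-60)]:
    p=[e[0]+l[0]*np.cos(y),e[1]+l[0]*np.sin(y),e[2]+20+l[1]]; u=proj('side',p); print(l,(u-[160,150])*4)
for l in [(-75,-90,105),(-75,90,105)]: print((proj('side',tgt(l[0],l[2],l[1]))-[160,150])*4)
for sg in (26,-26): print((proj('side',tgt(20.5,75.6,sg))-[160,150])*4)
```

```text
[504.55557125 183.04683484 198.95040265] [-3.14095477e+00 -1.05800511e-03  2.87718583e+00] [ 0.20880028  0.42332494 -0.73848357] [0.01272207 0.0592912  0.0646863 ]
[-0.0002, -0.0003, -0.0009, -0.0016, 0.0072, 0.3878]
(55, 0) [396.2490639  162.61217569]
(200, 0) [147.0566969   83.73355952]
(200, -60) [158.9450184  165.71940936]
[416.81057676 196.50259809]
[277.21493772 418.42059001]
[185.18119296 311.52175917]
[228.79172679 252.05221919]
```

View pics/s2c.png

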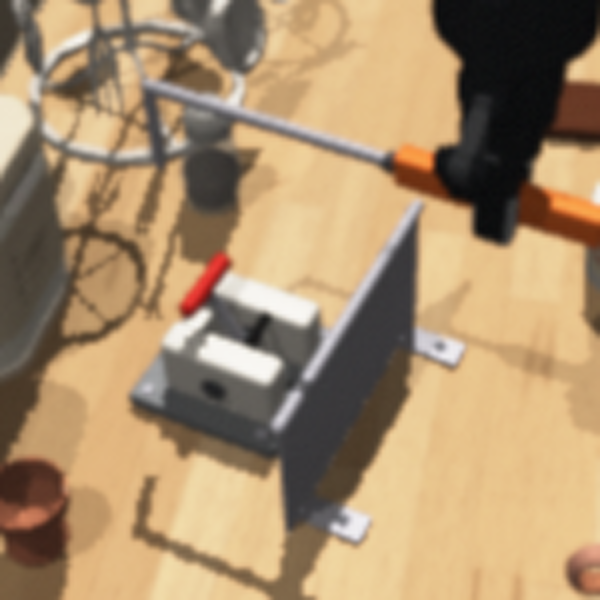

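Call:
carry_out(
  series=[
    [0, 0, 0, 0, 0.007, 0.1, 1],
    [0, 0, 0, 0, 0.007, 0.2, 1],
    [0, 0, 0, 0, 0.007, 0.3, 1],
    [0, 0, 0, 0, 0.007, 0.37, 1],
    [0, 0, 0, 0, 0.007, 0.39, 1],
    [0, 0, 0, 0, 0.007, 0.39, 1],
    [0, 0, 0, 0, 0.007, 0.39, 1],
    [0, 0, 0, 0, 0.007, 0.39, 1],
  ],
)

```text
clock: 9.07
eef_pos: [506.3, 185.4, 102.5]
tcp_rot: [3.141, 0.001, 2.877]
contact_force: [0.3, -0.4, -2.4]
opening: 0.144
grasp_force: 98.2
```

```bash
cat >> h.py <<'E'
def st():
    s=r.sense(); e=s['eef_pos']; f=s['contact_force']; a=-.262
    d=e-np.array([655,144.5,0]); ux=np.array([np.cos(a),np.sin(a),0]); uy=np.array([-np.sin(a),np.cos(a),0])
    print(s['clock'],'iso x,y,z',np.round([d@ux,d@uy,e[2]],1),'F',np.round([f@ux,f@uy,f[2]],2),'T',np.round(s['wrist_torque'],3),s['tcp_rot'])
E
python3 -c "
from h import *
st(); print(row(tgt(-170,101),2.88))"
```

```text
9.075 iso x,y,z [-154.2    0.9  102.5] F [ 0.42 -0.35 -2.43] T [-0.031  0.087  0.051] [3.14089508e+00 9.71977512e-04 2.87747678e+00]
[0.0002, 0.0003, -0.0008, 0.0631, -0.0039, 0.0058]
```

Call:
carry_out(
  series=[
    [0, 0, 0, 0.025, 0, 0.004, 1],
    [0, 0, 0, 0.05, 0, 0.004, 1],
    [0, 0, 0, 0.07, 0, 0.004, 1],
    [0, 0, 0, 0.085, 0, 0.004, 1],
    [0, 0, 0, 0.1, 0, 0.004, 1],
    [0, 0, 0, 0.115, 0, 0.004, 1],
    [0, 0, 0, 0.125, 0, 0.004, 1],
    [0, 0, 0, 0.125, 0, 0.004, 1],
  ],
)

```text
clock: 10.07
eef_pos: [475.1, 193.3, 100.6]
tcp_rot: [-3.141, -0.001, 2.878]
contact_force: [1.4, -0.6, 0.1]
opening: 0.147
grasp_force: 98.3
```

```bash
python3 -c "
from h import *
st()"
```

```text
10.075 iso x,y,z [-186.4    0.6  100.6] F [ 1.49 -0.19  0.1 ] T [-0.041 -0.248  0.015] [-3.14120240e+00 -7.32829815e-04  2.87759182e+00]
```

Call:
carry_out(
  series=[
    [0, 0, 0, 0.004, 0, 0, 1],
    [0, 0, 0, 0.008, 0, 0, 1],
    [0, 0, 0, 0.012, 0, 0, 1],
    [0, 0, 0, 0.016, 0, 0, 1],
    [0, 0, 0, 0.016, 0, 0, 1],
  ],
)

```text
clock: 10.7
eef_pos: [471.7, 194.4, 100.8]
tcp_rot: [-3.142, -0.0, 2.877]
contact_force: [1.3, 0.4, -0.4]
opening: 0.146
grasp_force: 98.3
```

Call:
carry_out(
  series=[
    [0, 0, 0, 0.004, 0, 0, 1],
    [0, 0, 0, 0.008, 0, 0, 1],
    [0, 0, 0, 0.008, 0, 0, 1],
  ],
)

```text
clock: 11.08
eef_pos: [469.8, 194.9, 100.8]
tcp_rot: [-3.142, -0.0, 2.878]
contact_force: [1.5, -0.6, -1.0]
opening: 0.148
grasp_force: 98.3
```

Call:
carry_out(
  series=[
    [0, 0, 0, 0.004, 0, 0, 1],
    [0, 0, 0, 0.008, 0, 0, 1],
    [0, 0, 0, 0.008, 0, 0, 1],
  ],
)

```text
clock: 11.45
eef_pos: [467.8, 195.5, 100.8]
tcp_rot: [-3.142, -0.0, 2.878]
contact_force: [1.1, 0.7, -1.4]
opening: 0.146
grasp_force: 98.3
```

Call:
carry_out(
  series=[
    [0, 0, 0, 0.004, 0, 0, 1],
    [0, 0, 0, 0.008, 0, 0, 1],
    [0, 0, 0, 0.008, 0, 0, 1],
  ],
)

```text
clock: 11.82
eef_pos: [465.9, 196.0, 100.8]
tcp_rot: [-3.142, -0.0, 2.878]
contact_force: [1.2, -0.1, -0.6]
opening: 0.147
grasp_force: 98.3
```

Call:
carry_out(
  series=[
    [0, 0, 0, 0.004, 0, 0, 1],
    [0, 0, 0, 0.008, 0, 0, 1],
    [0, 0, 0, 0.008, 0, 0, 1],
  ],
)

```text
clock: 12.2
eef_pos: [464.0, 196.5, 100.8]
tcp_rot: [-3.142, -0.0, 2.878]
contact_force: [1.6, -0.2, -0.4]
opening: 0.148
grasp_force: 98.3
```

Call:
carry_out(
  series=[
    [0, 0, 0, 0.004, 0, 0, 1],
    [0, 0, 0, 0.008, 0, 0, 1],
    [0, 0, 0, 0.008, 0, 0, 1],
  ],
)

```text
clock: 12.58
eef_pos: [463.0, 197.0, 100.9]
tcp_rot: [3.141, 0.002, 2.878]
contact_force: [5.4, -2.1, -3.2]
opening: 0.145
grasp_force: 97.9
```

Call:
carry_out(
  series=[
    [0, 0, 0, 0.0015, 0, 0, 1],
    [0, 0, 0, 0.0015, 0, 0, 1],
    [0, 0, 0, 0.0015, 0, 0, 1],
  ],
)

```text
clock: 12.95
eef_pos: [462.9, 197.1, 101.0]
tcp_rot: [3.141, 0.002, 2.878]
contact_force: [7.5, -2.4, -2.8]
opening: 0.145
grasp_force: 97.9
```

```bash
python3 -c "
from h import *
st()"
```

```text
12.95 iso x,y,z [-199.2    1.1  101. ] F [ 7.85 -0.38 -2.82] T [-0.399 -0.993 -0.129] [3.14082027e+00 1.97179957e-03 2.87750560e+00]
```

Contact at about 8 N; hold.

Call:
carry_out(
  series=[
    [0, 0, 0, 0, 0, 0, 1],
    [0, 0, 0, 0, 0, 0, 1],
    [0, 0, 0, 0, 0, 0, 1],
    [0, 0, 0, 0, 0, 0, 1],
    [0, 0, 0, 0, 0, 0, 1],
    [0, 0, 0, 0, 0, 0, 1],
    [0, 0, 0, 0, 0, 0, 1],
    [0, 0, 0, 0, 0, 0, 1],
  ],
)

```text
clock: 13.95
eef_pos: [462.9, 197.1, 101.0]
tcp_rot: [3.141, 0.002, 2.877]
contact_force: [6.5, -2.5, -3.1]
opening: 0.15
grasp_force: 97.9
```

Call:
carry_out(
  series=[
    [0, 0, 0, 0, 0, 0, 1],
    [0, 0, 0, 0, 0, 0, 1],
    [0, 0, 0, 0, 0, 0, 1],
    [0, 0, 0, 0, 0, 0, 1],
    [0, 0, 0, 0, 0, 0, 1],
    [0, 0, 0, 0, 0, 0, 1],
    [0, 0, 0, 0, 0, 0, 1],
    [0, 0, 0, 0, 0, 0, 1],
  ],
)

```text
clock: 14.95
eef_pos: [462.9, 197.1, 101.0]
tcp_rot: [3.141, 0.002, 2.877]
contact_force: [6.1, -1.8, -3.8]
opening: 0.15
grasp_force: 97.9
```

```bash
python3 -c "
from h import *
st()
a=snap('side','s3')
cv2.imwrite('pics/s3c.png',cv2.resize(a[150:300,160:310,::-1],(600,600),interpolation=2))"
```

```text
14.95 iso x,y,z [-199.2    1.1  101. ] F [ 6.37 -0.2  -3.84] T [-0.338 -0.955 -0.056] [3.14080394e+00 1.92460551e-03 2.87748152e+00]
```

View pics/s3c.png

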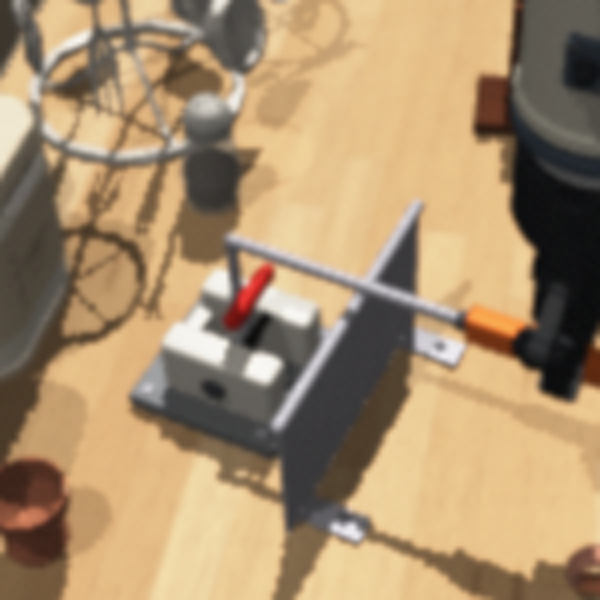

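Call:
carry_out(
  series=[
    [0, 0, 0, -0.02, 0, 0, 1],
    [0, 0, 0, -0.06, 0, 0, 1],
    [0, 0, 0, -0.1, 0, 0, 1],
    [0, 0, 0, -0.1, 0, -0.1, 1],
    [0, 0, 0, -0.1, 0, -0.2, 1],
    [0, 0, 0, -0.1, 0, -0.3, 1],
    [0, 0, 0, -0.1, 0, -0.4, 1],
    [0, 0, 0, -0.1, 0, -0.4, 1],
  ],
)

```text
clock: 16.0
eef_pos: [487.4, 190.9, 202.3]
tcp_rot: [3.139, 0.003, 2.877]
contact_force: [-0.7, 0.1, -1.7]
opening: 0.149
grasp_force: 98.2
```

Run:
```python
from h import *
st(); s=r.sense(); e=s['eef_pos']; print(s['tcp_rot'])
a=snap('side','s4')
cv2.imwrite('pics/s4c.png',cv2.resize(a[150:300,160:310,::-1],(600,600),interpolation=2))
y=s['tcp_rot'][2]-np.pi
for l in [(-55,0),(55,0),(200,0),(200,-60)]:
    p=[e[0]+l[0]*np.cos(y),e[1]+l[0]*np.sin(y),e[2]+20.4+l[1]]; u=proj('side',p); print(l,(u-[160,150])*4)
print(row(tgt(-230,200),2.88))
```

```text
16.0 iso x,y,z [-173.9    1.4  202.3] F [-0.67 -0.07 -1.66] T [0.075 0.085 0.043] [3.13948826e+00 2.76871855e-03 2.87724884e+00]
[3.13948826e+00 2.76871855e-03 2.87724884e+00]
(-55, 0) [642.1174581  239.82110638]
(55, 0) [428.11082752 171.71430557]
(200, 0) [174.14765178  90.89148537]
(200, -60) [184.77657692 173.51404253]
[0.0002, 0.0003, -0.0009, 0.2212, -0.004, 0.0035]
```

View pics/s4c.png

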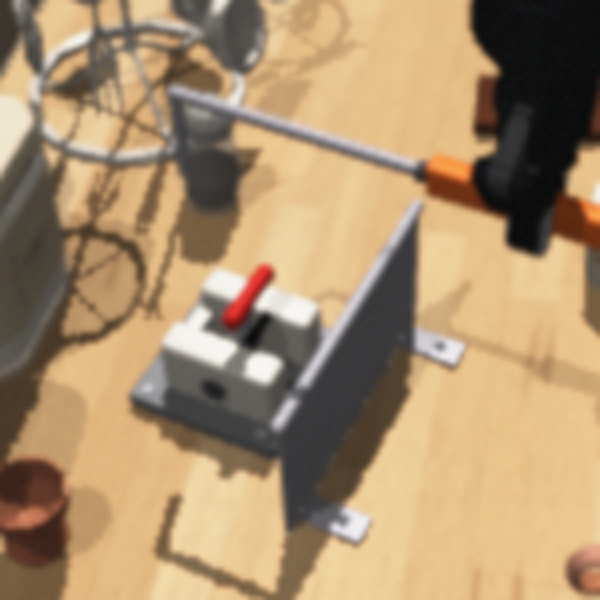

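Call:
carry_out(
  series=[
    [0, 0, 0, 0.1, 0, 0, 1],
    [0, 0, 0, 0.22, 0, 0, 1],
    [0, 0, 0, 0.22, -0.15, 0, 1],
    [0, 0, 0, 0.2, -0.35, 0, 1],
    [0, 0, 0, 0.15, -0.5, 0, 1],
    [0, 0, 0, 0.15, -0.5, 0, 1],
    [0, 0, 0, 0.15, -0.5, 0, 1],
  ],
)

```text
clock: 16.92
eef_pos: [416.8, 79.8, 200.0]
tcp_rot: [-3.141, -0.001, 2.877]
contact_force: [0.0, 0.3, -1.1]
opening: 0.145
grasp_force: 98.2
```

Run:
```python
from h import *
st(); s=r.sense(); print(s['eef_pos'],row([433.4,-138,199],-3.079))
```

```text
16.925 iso x,y,z [-213.3 -124.2  200. ] F [-0.02  0.26 -1.07] T [ 0.009  0.099 -0.04 ] [-3.14135589e+00 -1.26161336e-03  2.87650940e+00]
[416.83535671  79.79254748 200.00314428] [-0.0, -0.0004, -0.1043, -0.2922, -0.8234, 0.0038]
```

Call:
carry_out(
  series=[
    [0, 0, -0.02, -0.05, -0.2, 0, 1],
    [0, 0, -0.05, -0.12, -0.4, 0, 1],
    [0, 0, -0.08, -0.2, -0.6, 0, 1],
    [0, 0, -0.1, -0.27, -0.75, 0, 1],
    [0, 0, -0.104, -0.292, -0.823, 0.004, 1],
    [0, 0, -0.104, -0.292, -0.823, 0.004, 1],
    [0, 0, -0.104, -0.292, -0.823, 0.004, 1],
    [0, 0, -0.104, -0.292, -0.823, 0.004, 1],
  ],
)

```text
clock: 17.92
eef_pos: [433.9, -136.9, 199.7]
tcp_rot: [3.141, -0.0, -3.078]
contact_force: [-0.2, -0.0, -1.4]
opening: 0.149
grasp_force: 98.4
```

Run:
```python
from h import *
st(); s=r.sense(); print(s['eef_pos'],row([433.6,-138,100],-3.079))
```

```text
17.925 iso x,y,z [-140.7 -329.   199.7] F [-0.2  -0.08 -1.45] T [ 0.014  0.102 -0.045] [ 3.14132923e+00 -2.13324524e-04 -3.07763433e+00]
[ 433.90917042 -136.87956168  199.67522931] [0.0001, -0.0001, 0.0004, 0.0014, -0.0045, 0.3987]
```

Call:
carry_out(
  series=[
    [0, 0, 0, 0.001, -0.0045, 0.1, 1],
    [0, 0, 0, 0.001, -0.0045, 0.22, 1],
    [0, 0, 0, 0.001, -0.0045, 0.34, 1],
    [0, 0, 0, 0.001, -0.0045, 0.385, 1],
    [0, 0, 0, 0.001, -0.0045, 0.385, 1],
    [0, 0, 0, 0.001, -0.0045, 0.385, 1],
  ],
)

```text
clock: 18.68
eef_pos: [434.5, -139.2, 104.5]
tcp_rot: [-3.141, 0.001, -3.079]
contact_force: [-0.6, 0.0, -1.9]
opening: 0.148
grasp_force: 98.4
```

Run:
```python
from h import *
st(); s=r.sense(); print(s['eef_pos'],s['contact_force'],row([433.6,-138.2,80],-3.079))
```

```text
18.675 iso x,y,z [-139.5 -331.1  104.5] F [-0.6  -0.14 -1.9 ] T [-0.095  0.122  0.04 ] [-3.14100795e+00  1.47103311e-03 -3.07868022e+00]
[ 434.48957119 -139.18867226  104.49882289] [-0.61605659  0.01520112 -1.90311588] [-0.0002, 0.0005, 0.0001, 0.0034, 0.0042, 0.098]
```

Call:
carry_out(
  series=[
    [0, 0, 0, 0.003, 0.004, 0.03, 1],
    [0, 0, 0, 0.003, 0.004, 0.05, 1],
    [0, 0, 0, 0.003, 0.004, 0.07, 1],
    [0, 0, 0, 0.003, 0.004, 0.085, 1],
    [0, 0, 0, 0.003, 0.004, 0.085, 1],
    [0, 0, 0, 0.003, 0.004, 0.085, 1],
  ],
)

```text
clock: 19.42
eef_pos: [433.0, -138.2, 82.3]
tcp_rot: [-3.142, 0.0, -3.079]
contact_force: [-0.1, 0.6, -1.7]
opening: 0.145
grasp_force: 98.4
```

Call:
carry_out(
  series=[
    [0, 0, 0, 0, 0, 0.004, 1],
    [0, 0, 0, 0, 0, 0.008, 1],
    [0, 0, 0, 0, 0, 0.01, 1],
    [0, 0, 0, 0, 0, 0.01, 1],
  ],
)

```text
clock: 19.92
eef_pos: [432.9, -138.2, 79.8]
tcp_rot: [-3.142, 0.0, -3.079]
contact_force: [-0.8, -0.2, -0.7]
opening: 0.15
grasp_force: 98.4
```

Call:
carry_out(
  series=[
    [0, 0, 0, 0, 0, 0.002, 1],
    [0, 0, 0, 0, 0, 0.002, 0.5],
    [0, 0, 0, 0, 0, 0.002, 0.2],
    [0, 0, 0, 0, 0, 0.002, -0.2],
    [0, 0, 0, 0, 0, 0.002, -0.6],
    [0, 0, 0, 0, 0, 0.002, -1],
    [0, 0, 0, 0, 0, 0.002, -1],
    [0, 0, 0, 0, 0, 0.002, -1],
  ],
)

```text
clock: 20.92
eef_pos: [432.9, -138.2, 79.3]
tcp_rot: [-3.142, 0.0, -3.079]
contact_force: [-0.4, -0.8, 0.6]
opening: 1.001
grasp_force: 0.0
```

Call:
carry_out(
  series=[
    [0, 0, 0, 0, 0, -0.05, -1],
    [0, 0, 0, 0, 0, -0.15, -1],
    [0, 0, 0, 0, 0, -0.3, -1],
    [0, 0, 0, 0, 0, -0.5, -1],
    [0, 0, 0, 0, 0, -0.5, -1],
    [0, 0, 0, 0, 0, -0.5, -1],
  ],
)

```text
clock: 21.68
eef_pos: [432.7, -138.1, 204.5]
tcp_rot: [-3.141, 0.001, -3.079]
contact_force: [0.5, 0.2, 0.3]
opening: 1.002
grasp_force: 0.0
```

Run:
```python
from h import *
a=snap('side','s5')
cv2.imwrite('pics/s5c.png',cv2.resize(a[130:330,150:360,::-1],(630,600),interpolation=2))
y=.062
for l in [(-55,0),(55,0),(200,0),(200,-60)]:
    p=[433.3+l[0]*np.cos(y),-137.5+l[0]*np.sin(y),100+l[1]]; u=proj('side',p); print(l,(u-[150,130])*3)
b=cv2.imread('pics/side0.png'); d=cv2.absdiff(a[140:190,240:345,::-1],b[140:190,240:345]).max(2); print(d.mean(),(d>60).sum())
```

```text
(-55, 0) [570.99731389  71.3221323 ]
(55, 0) [451.94230181  63.37066946]
(200, 0) [297.77338517  53.07401424]
(200, -60) [298.41476479 102.46879275]
7.371238095238096 13
```

View pics/s5c.png

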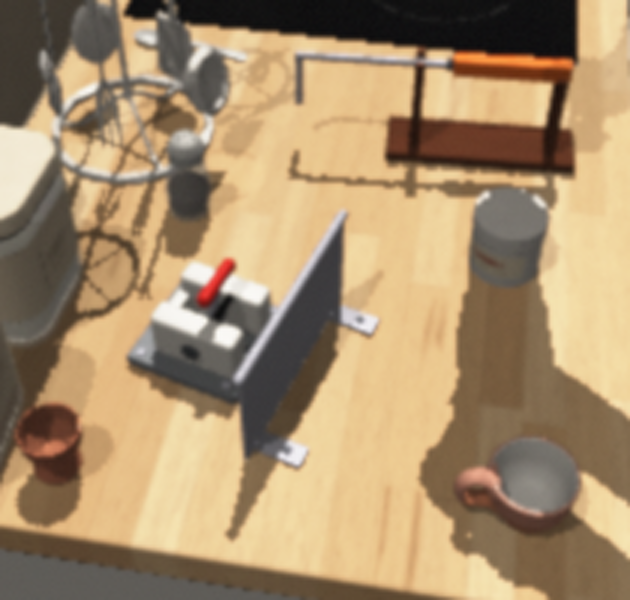

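The side picture shows the rod back in both notches, with its bend at (298,55) and handle end at (571,70), matching the start picture. The lever is past upright and the bystanders are where they were.

```bash
python3 -c "
from rig import r
print(r.sign_off())"
```

```text
the job is handed in; nothing more can be done
None
```

The rod's hook pulled the lever to its stop at about 0.68 rad (estimated from the contact position) and held it there at 6–8 N for two seconds. The lever was left on, the rod lies back in its cradle, and the job was handed in at about 22 s with no verdict shown.

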